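Lean the washed arm board in the drying stand

TASK

Take the long arm board out of the rack and lean it up to dry in the drying stand: its foot set down in the tray against the front lip, its flat face resting back against the splash plate. Set it down rather than dropping it, let go of it, and leave the two short boards standing in the rack.

Things in the scene. Friction and masses are not known exactly. Their poses are not given: they have to be found in the camera images.
- long_board_mid (a point): Centre of the long arm board: plain plywood, 220 x 50 x 14 mm, 0.1-0.2 kg, faces alike. Starts upright in one of three pockets (55 mm apart, face to face) of a white rack, the shorter boards in the others; pocket floor 8 mm, rim 50 mm above the table; it lifts straight out, 2.5 mm play per face, 5 mm per edge. Axes: z along its length, up at the start; y across its width; x through its thickness.
- long_board_foot (a point): Centre of the lower end face of the long arm board, 110 mm below its centre along its own z; same axes.
- stand_stop (a point): Fixed drying stand: middle of the front lip's inner face, at tray-floor height (8 mm over the table). x level, from splash plate to lip, away from the robot; y along the lip; z up. Lip 14 mm above the floor, 10 thick, 200 long. White splash plate (robot's side), 12 thick, 200 wide: face at x = -62 mm, top 102 mm above the floor. Foot at lip, face on plate's top edge: board leans about 25 deg.
- short_a: One of the two short arm boards, plywood, 150 x 50 x 14 mm, upright in the rack; origin at the centre of its lower end, z along its length. Leave it standing.
- short_b: The other short arm board, same as short_a.
Not all that is in view belongs to the job. What is shaped like the short_a but green or purple is not meant.

How it is judged:
By the outcome, as a careful person would: the job done as asked, in the order asked, and still so for the second after the job is handed in, with the robot touching nothing.
It also fails if it takes over 38 s, if anything falls off the work surface, if the arm or the gripper's body presses on something with over 40 N, if the wrist force passes 120 N, or if a joint passes its speed limit or range.

ROBOT

A 6-joint arm with a two-finger parallel gripper is mounted at the origin on the work surface. World frame = base frame: x ahead of the robot, y to its left, z up, the work surface at z = 0. Lengths are in m, angles in rad, forces in N, time in s.
With the tool pointing down it reaches from about 0.375 to 0.975 m from the base axis. Payload 3.8 kg.
Tool frame: the origin (TCP) lies midway between the tips of the shut fingers; the grasp point (between the pads) lies 19 mm behind it; z points along the fingers, y is the line along which they close (so a half turn about z gives the same grasp; the last joint's range is limited). The gripper opens to 85 mm and grips with 20 to 120 N. Pads are 22 mm wide; open, the fingers measure 114 mm over their backs; the gripper's body (76 mm by 85 mm) begins 54 mm behind the grasp point. The pads swing forward as they close: fully open they stand 13 mm farther back than shut.
Start: joints at [-1.253, 0.264, 1.604, -0, 1.274, -0.037], TCP at [0.234, -0.633, 0.231] pointing down, gripper open.
Joint ranges: [-2.63, 2.63], [-0.94, 2.18], [0.31, 2.57], [-1.31, 4.45], [0, 2.66], [-2.55, 2.55]. Speed limits (rad/s): [2.57, 2.57, 3.14, 3.14, 3.14, 3.14].

INTERFACE

Orientations are given as a rotation vector (axis times angle).
In Python, from workcell import read_state, vision, ticket gives the robot as it stands. The module is installed in compiled form; this text tells all that it offers.
- The arm moves only by the tool jog_arm, never from a script. Its arguments are lists of equal length, an entry for each row: "turn": the turn, a rotation vector about the tool's x, y, z in rad, a list of three; "delta_pos": the shift along the tool's x, y, z in m, a list of three; "gripper": the finger opening in m, from 0 to 0.0854. In form: {"turn": [[rx, ry, rz], ...], "delta_pos": [[dx, dy, dz], ...], "gripper": [gripper, ...]}. A call has 1 to 20 rows; each row shifts and turns the commanded pose from where the row before left it, along the tool's axes as they then stand; what a row does not reach is not made up. A row lasts 1/12 s, in which the tool goes at most 41.7 mm and 7.16 degrees, less where a joint would pass 70% of its speed; a pose out of reach is approached as far as the arm can. A call with a gripper value outside its range is refused whole. The fingers move at their own pace and stop on an object; "grip_force" is the grip in N (left out, the last holds). Time passes only in rows, so rows that do not move let the fingers close. It gives the time, the measured TCP pose, the force, the opening and the grip force at its end, in the units of the state.
- read_state(): the state, without advancing time (a new reading comes with each control period).
- vision.read_camera(name): name is "scene" or "top"; returns the picture (384x512x3 uint8, red, green, blue); there is no depth.
- vision.calibration(name): a dict with "vfov" (degrees; the focal length in pixels is half the picture's height over the tangent of half this angle, whatever the lens; pixels are square), "cx", "cy" (the principal point, pixels), "R" (3x3) and "t" (3): a world point X has camera coordinates R X + t. Camera axes: x right, y down, z forward; pixel columns grow to the right and rows downward; lengths in m; the calibration is good to about 2 mm. A picture is of the moment at which its call begins. calibration takes no time and is no camera call.
- ticket.finish_job(): hands the job in; it is judged then, once.
The state is a dict: "time": time; "q": joint angles; "joint_vel": joint speeds; "joint_torque": joint torques, N m; "tool_pos": TCP position; "tcp_rot": TCP orientation; "wrist_force": force on the tool from outside, world axes, zero at the start; "torque": the same for the moment, N m; "width": opening from 0.0 (shut) to 1.0 (fully open); "grip_force": force on a finger pad.
Only numpy, scipy, OpenCV 4.12 (cv2) and the standard library are available. Lean on these libraries where they do the work, as an engineer would, in place of code of your own. Each camera call takes 0.05 s, during which the arm holds its last target. There are 200 camera calls.

## Working session

There is one attempt and no reset: what is moved stays moved. The work goes in short steps, Python scripts to look and compute and a tool call to move; the robot and the scene stay as the last step left them, time stands still between calls to the robot, and variables do not carry over. Pictures are saved under pics/ and viewed, at most 10 in all, crops included, and the job is handed in when it is done.

Besides the shell and the picture viewer there is one more tool, called as name(argument=value, ...), one argument or row to a line, values as JSON. jog_arm: Moves the arm, as the interface text tells. Its arguments: {"type":"object","properties":{"turn":{"type":"array","items":{"type":"array","items":{"type":"number"}}},"delta_pos":{"type":"array","items":{"type":"array","items":{"type":"number"}}},"gripper":{"type":"array","items":{"type":"number"}},"grip_force":{"type":"number"}},"required":["turn","delta_pos","gripper"]}

```bash
mkdir -p pics; cat > h.py <<'E'
import numpy as np,cv2
from workcell import read_state,vision,ticket
from scipy.spatial.transform import Rotation as Ro
def cam(n):
    c=vision.calibration(n);f=192/np.tan(np.radians(c['vfov'])/2)
    return f,c['cx'],c['cy'],np.array(c['R']),np.array(c['t'])
def ray(n,p):
    f,cx,cy,R,t=cam(n);d=R.T@np.array([(p[0]-cx)/f,(p[1]-cy)/f,1]);return -R.T@t,d
def onz(n,p,z):
    o,d=ray(n,p);return o+d*(z-o[2])/d[2]
def proj(n,X):
    f,cx,cy,R,t=cam(n);c=R@np.array(X)+t;return np.array([cx+f*c[0]/c[2],cy+f*c[1]/c[2]])
def tri(p,q):
    o,d=ray('scene',p);o2,e=ray('top',q)
    s=np.linalg.lstsq(np.c_[d,-e],o2-o,rcond=None)[0];a=o+s[0]*d;b=o2+s[1]*e
    return (a+b)/2,np.linalg.norm(a-b)
E
python3 - <<'E'
from h import *
ims=[vision.read_camera(n) for n in('scene','top')]
for n,i in zip(('scene','top'),ims):
    b=cv2.cvtColor(i,cv2.COLOR_RGB2BGR);cv2.imwrite(f'pics/{n}0.png',cv2.resize(b,(800,600),interpolation=cv2.INTER_CUBIC));cv2.imwrite(f'{n}_raw.png',b)
    f,cx,cy,R,t=cam(n);print(n,f,cx,cy,-R.T@t,R.round(2).tolist())
print(read_state())
E
```

```text
scene 353.0373726654194 251.23520554118917 189.71796465868638 [1.00476591 0.23357401 0.69025925] [[-0.34, 0.94, -0.02], [0.75, 0.26, -0.61], [-0.57, -0.22, -0.8]]
top 448.67337275981066 254.3546591887042 196.96840211767758 [0.45531621 0.08054123 0.87691156] [[-0.03, -1.0, 0.04], [-0.99, 0.02, -0.13], [0.13, -0.04, -0.99]]
{'time': 0.1, 'q': array([-1.25289859e+00,  2.64646075e-01,  1.60522401e+00,  1.84194416e-05,
        1.27371024e+00, -3.68427236e-02]), 'joint_vel': array([ 0.00181509, -0.0005478 , -0.00277982,  0.00130441,  0.00012626,
       -0.00141775]), 'joint_torque': array([-3.19051742e-04, -5.16706216e+01, -3.68590021e+01,  1.14474045e-05,
        6.31090079e-03, -3.04169157e-05]), 'tool_pos': array([ 0.23429475, -0.63233513,  0.23011517]), 'tcp_rot': array([-3.09036636e+00, -5.53951818e-01,  4.09674135e-04]), 'wrist_force': array([ 0.34598607,  0.2891357 , -0.81331215]), 'torque': array([ 0.0454826 ,  0.00485031, -0.05992436]), 'grip_force': 0.0, 'width': 0.9999218195241993}
```

View pics/scene0.png

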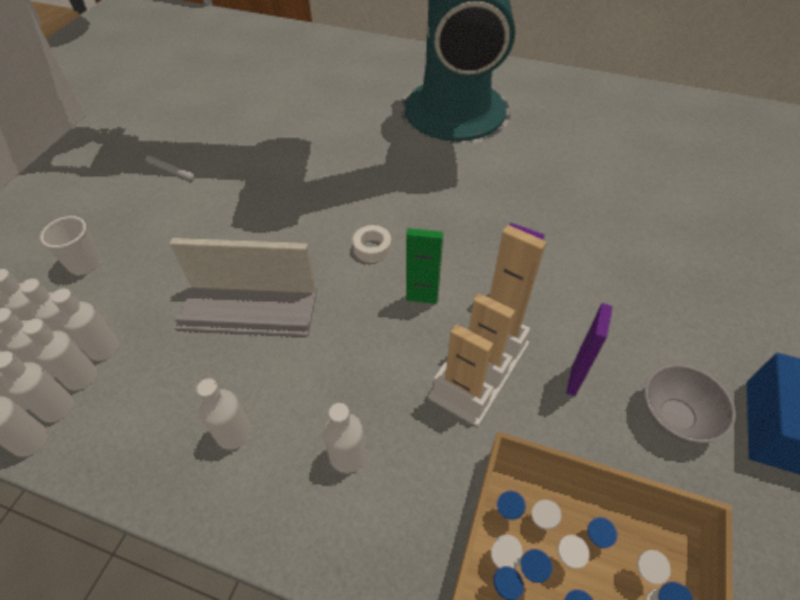

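View pics/top0.png

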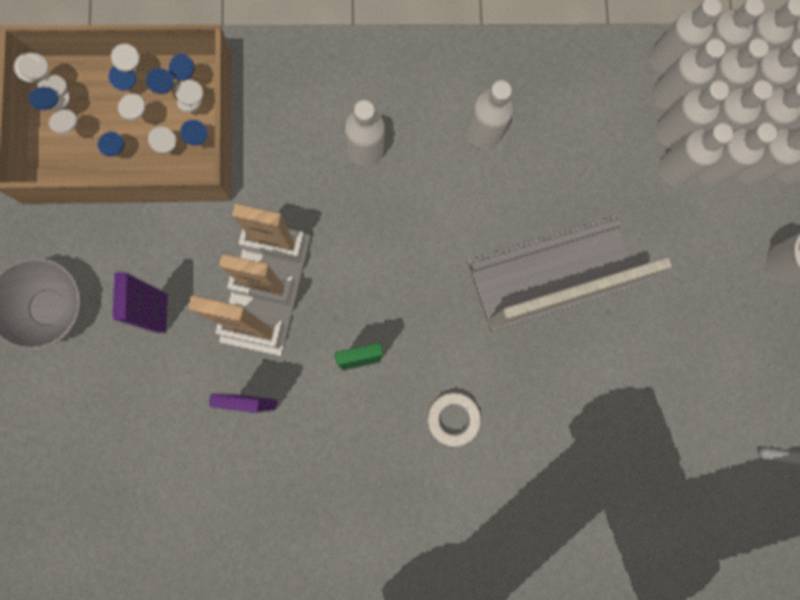

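Scene shows three wooden boards in the white rack: long (515,280 in the 800-px view), short ones (490,330) and (468,360). The purple (527,230; 590,350) and green (424,265) boards are distractors, and the wooden tray is not a candidate. In the top view, the long one is at (235,312), with the stand at (575,270). I choose the tallest plain plywood one and check it in a close crop.

```bash
python3 - <<'E'
from h import *
s=cv2.imread('scene_raw.png');t=cv2.imread('top_raw.png')
a=cv2.resize(s[140:275,265:355],(400,600),interpolation=cv2.INTER_CUBIC)
b=cv2.resize(t[125:230,115:205],(400,467),interpolation=cv2.INTER_CUBIC)
o=np.zeros((600,800,3),np.uint8);o[:,:400]=a;o[:467,400:]=b
cv2.imwrite('pics/crop1.png',o)
c=cv2.resize(s[145:220,100:212],(800,536),interpolation=cv2.INTER_CUBIC)
cv2.imwrite('pics/crop2.png',c)
d=cv2.resize(t[130:215,295:435],(800,486),interpolation=cv2.INTER_CUBIC)
cv2.imwrite('pics/crop3.png',d)
E
```

```text
(no output)
```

View pics/crop1.png

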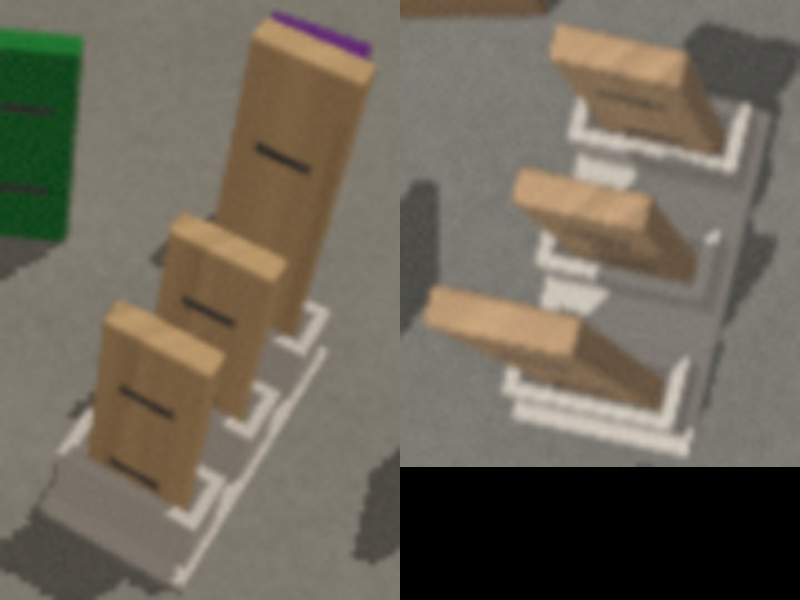

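View pics/crop2.png

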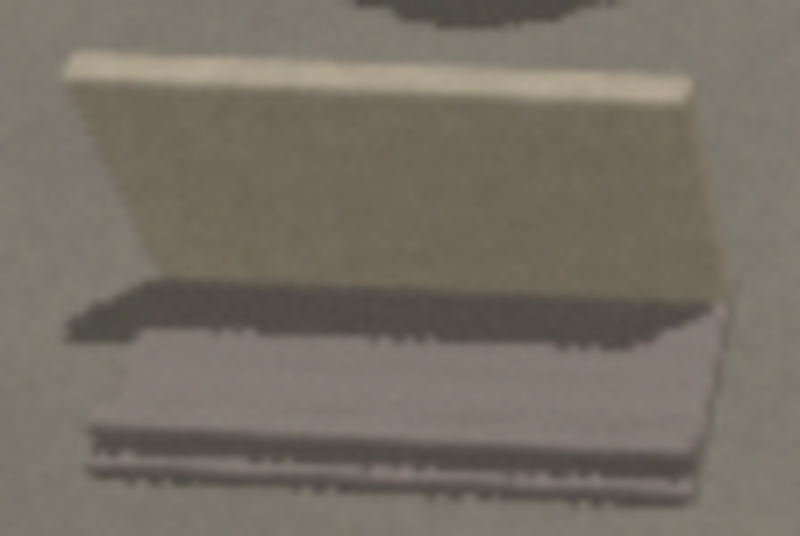

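View pics/crop3.png

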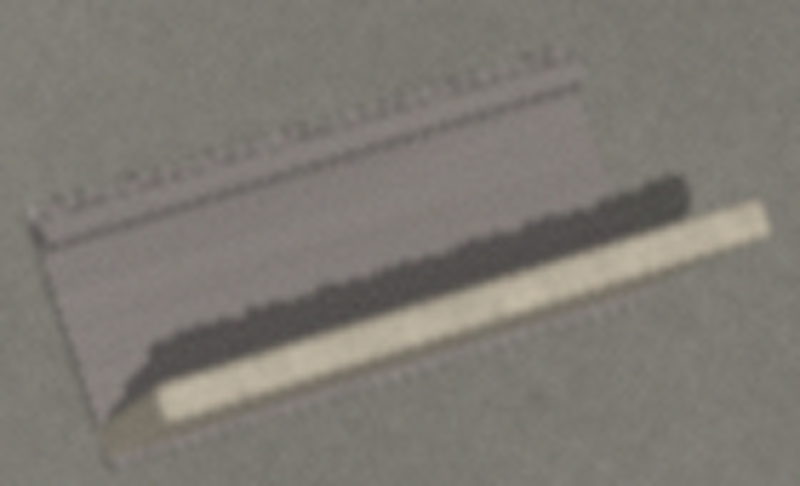

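Long board is confirmed: tallest, outermost, at the robot side. Its top corners in the crop are at (252,38),(372,80) in scene and (427,318),(583,322) in top. The stand's plate top edge runs (155,385)-(763,202) in crop3.

```bash
python3 - <<'E'
from h import *
m=lambda p,s,o:(np.array(p)+.5)/s+np.array(o)-.5
sc=lambda p:m(p,4.444,(265,140));tc=lambda p:m((p[0]-400,p[1]),4.444,(115,125))
def rect(name,cs,n,f,z):
    P=np.array([onz(n,f(c),z)[:2] for c in cs],np.float32)
    r=cv2.minAreaRect(P*1000);print(name,n,P.mean(0).round(4),P.round(3).tolist(),[np.round(x,1).tolist() if not isinstance(x,float) else round(x,1) for x in r[1:]])
L_s=[(268,18),(252,38),(371,78),(374,62)];L_t=[(435,287),(427,318),(574,353),(584,322)]
rect('long',L_s,'scene',sc,.228);rect('long',L_t,'top',tc,.228)
rect('shB',[(556,26),(553,56),(681,85),(688,53)],'top',tc,.158)
rect('shM',[(520,170),(514,198),(641,228),(651,195)],'top',tc,.158)
s2=lambda p:m(p,7.143,(100,145));t2=lambda p:m(p,5.714,(295,130))
rect('plate',[(72,52),(65,80),(688,103),(693,77)],'scene',s2,.110)
rect('plate',[(155,385),(763,202),(770,233),(168,422)],'top',t2,.110)
rect('lip outer/inner top',[(32,212),(570,55),(582,85),(45,240)],'top',t2,.022)
# rack pockets rim white
for c in [(505,385),(660,408),(690,360),(540,262),(572,140),(735,170),(750,105)]: print('rim',c,onz('top',tc(c),.05).round(3))
# rotation of tool now
st=read_state();print(Ro.from_rotvec(st['tcp_rot']).as_matrix().round(3))
E
```

```text
long scene [0.544  0.2199] [[0.5329999923706055, 0.1979999989271164], [0.5460000038146973, 0.1940000057220459], [0.5529999732971191, 0.24400000274181366], [0.5440000295639038, 0.24300000071525574]] [[49.7, 13.5], 83.0]
long top [0.5418 0.2192] [[0.5529999732971191, 0.24199999868869781], [0.5429999828338623, 0.24400000274181366], [0.531000018119812, 0.19699999690055847], [0.5410000085830688, 0.1940000057220459]] [[49.6, 10.6], 75.4]
shB top [0.6484 0.1932] [[0.6600000262260437, 0.2160000056028366], [0.6480000019073486, 0.21699999272823334], [0.6370000243186951, 0.17100000381469727], [0.6489999890327454, 0.1679999977350235]] [[49.4, 12.3], 77.2]
shM top [0.5954 0.2069] [[0.6060000061988831, 0.2290000021457672], [0.5960000157356262, 0.23100000619888306], [0.5839999914169312, 0.1860000044107437], [0.5960000157356262, 0.18199999630451202]] [[48.3, 12.6], 77.9]
plate scene [ 0.5747 -0.1671] [[0.597000002861023, -0.26499998569488525], [0.6079999804496765, -0.25999999046325684], [0.5519999861717224, -0.07000000029802322], [0.5419999957084656, -0.0729999989271164]] [[12.0, 199.5], 16.0]
plate top [ 0.5715 -0.1681] [[0.550000011920929, -0.07100000232458115], [0.6029999852180481, -0.2630000114440918], [0.593999981880188, -0.2639999985694885], [0.5389999747276306, -0.07400000095367432]] [[11.9, 199.4], 15.4]
lip outer/inner top top [ 0.6423 -0.1454] [[0.6209999918937683, -0.04899999871850014], [0.6729999780654907, -0.23800000548362732], [0.6629999876022339, -0.24199999868869781], [0.6119999885559082, -0.05299999937415123]] [[11.2, 197.2], 15.3]
rim (505, 385) [0.539 0.257 0.05 ]
rim (660, 408) [0.528 0.194 0.05 ]
rim (690, 360) [0.547 0.181 0.05 ]
rim (540, 262) [0.59  0.243 0.05 ]
rim (572, 140) [0.641 0.23  0.05 ]
rim (735, 170) [0.627 0.162 0.05 ]
rim (750, 105) [0.655 0.155 0.05 ]
[[ 0.938  0.347 -0.001]
 [ 0.347 -0.938  0.002]
 [ 0.    -0.002 -1.   ]]
```

jog_arm(
  turn=[
    [0,0,-0.122],
    [0,0,-0.122],
    [0,0,-0.122],
    [0,0,-0.122],
    [0,0,-0.122],
    [0,0,-0.122],
    [0,0,-0.122],
    [0,0,-0.12],
    [0,0,0],
    [0,0,0],
    [0,0,0],
    [0,0,0],
    [0,0,0],
    [0,0,0],
    [0,0,0],
    [0,0,0],
    [0,0,0],
    [0,0,0],
    [0,0,0],
    [0,0,0],
  ],
  delta_pos=[
    [0,0,-0.006],
    [0,0,-0.006],
    [0,0,-0.006],
    [0,0,-0.006],
    [0,0,-0.006],
    [0,0,-0.006],
    [0,0,-0.006],
    [0,0,-0.006],
    [0.036,0.004,0],
    [0.036,0.004,0],
    [0.036,0.004,0],
    [0.036,0.004,0],
    [0.036,0.004,0],
    [0.036,0.004,0],
    [0.036,0.004,0],
    [0.036,0.004,0],
    [0.036,0.004,0],
    [0.036,0.004,0],
    [0.036,0.004,0],
    [0.036,0.004,0],
  ],
  gripper=[0.055,0.055,0.055,0.055,0.055,0.055,0.055,0.055,0.055,0.055,0.055,0.055,0.055,0.055,0.055,0.055,0.055,0.055,0.055,0.055],
  grip_force=60,
)

```text
time: 1.77
tool_pos: [0.3845, -0.2232, 0.2789]
tcp_rot: [-2.474, -1.936, 0.0]
wrist_force: [1.4, 0.4, 0.2]
width: 0.647
grip_force: 0.0
```

```bash
cat >> h.py <<'E'
def to(p,yv,tilt=0):
    """tool-frame shift to p, then turn so that tool y is along yv, tilted about tool x by tilt"""
    st=read_state();R=Ro.from_rotvec(st['tcp_rot']).as_matrix()
    y=np.array([*yv,0]);y/=np.linalg.norm(y);z=np.array([0,0,-1.])
    G=np.c_[np.cross(y,z),y,z]@Ro.from_euler('x',tilt).as_matrix()
    print('t',st['time'],'pos',st['tool_pos'].round(4),'F',st['wrist_force'].round(1),'w',round(st['width']*.0854,4),'grip',st['grip_force'])
    print('shift',(R.T@(np.array(p)-st['tool_pos'])).round(4),'turn',Ro.from_matrix(R.T@G).as_rotvec().round(4))
E
python3 -c "
from h import *
to((.543,.2195,.28),(.971,-.24))"
```

```text
t 1.7667 pos [ 0.3845 -0.2232  0.2789] F [1.4 0.4 0.2] w 0.0553 grip 0.0
shift [ 0.4678  0.0476 -0.001 ] turn [-0.0002 -0.0002 -0.0001]
```

jog_arm(
  turn=[
    [0,0,0],
    [0,0,0],
    [0,0,0],
    [0,0,0],
    [0,0,0],
    [0,0,0],
    [0,0,0],
    [0,0,0],
    [0,0,0],
    [0,0,0],
    [0,0,0],
    [0,0,0],
    [0,0,0],
    [0,0,0],
    [0,0,0],
  ],
  delta_pos=[
    [0.036,0.0037,0],
    [0.036,0.0037,0],
    [0.036,0.0037,0],
    [0.036,0.0037,0],
    [0.036,0.0037,0],
    [0.036,0.0037,0],
    [0.036,0.0037,0],
    [0.036,0.0037,0],
    [0.036,0.0037,0],
    [0.036,0.0037,0],
    [0.036,0.0037,0],
    [0.036,0.0037,0],
    [0.036,0.0032,0],
    [0,0,0],
    [0,0,0],
  ],
  gripper=[0.055,0.055,0.055,0.055,0.055,0.055,0.055,0.055,0.055,0.055,0.055,0.055,0.055,0.055,0.055],
)

```text
time: 3.02
tool_pos: [0.5427, 0.2194, 0.2781]
tcp_rot: [-2.47, -1.94, 0.003]
wrist_force: [-0.4, -0.6, -0.3]
width: 0.643
grip_force: 0.0
```

```bash
python3 -c "
from h import *
to((.543,.2195,.179),(.971,-.24))
a=vision.read_camera('scene')[:,:,::-1];b=vision.read_camera('top')[:,:,::-1]
o=np.zeros((600,800,3),np.uint8);o[:,:400]=cv2.resize(a[90:240,265:365],(400,600),interpolation=cv2.INTER_CUBIC);o[:480,400:]=cv2.resize(b[105:225,95:195],(400,480),interpolation=cv2.INTER_CUBIC)
cv2.imwrite('pics/over.png',o)"
```

```text
t 3.0167 pos [0.5427 0.2194 0.2781] F [-0.4 -0.6 -0.3] w 0.0549 grip 0.0
shift [0.0003 0.0005 0.0991] turn [-0.0017  0.0013  0.0033]
```

View pics/over.png

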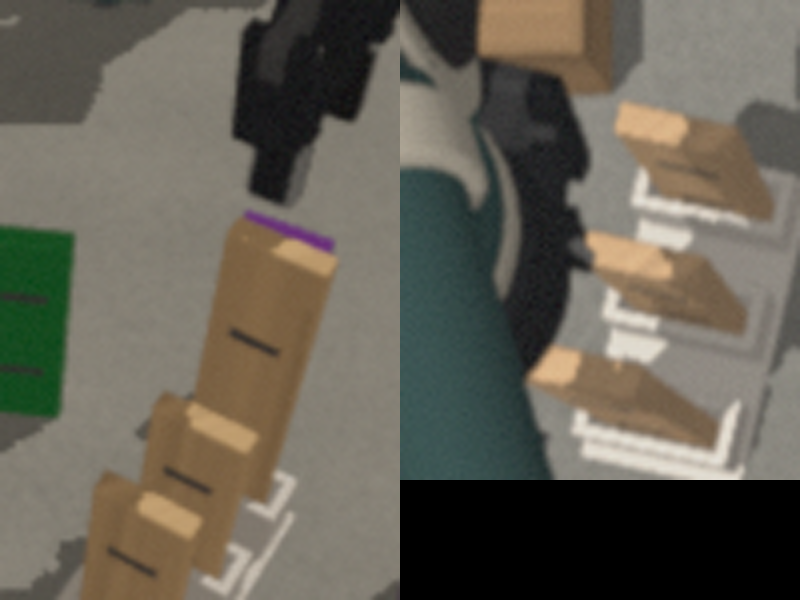

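```bash
python3 -c "
from h import *
T=np.array([.5427,.2194,.278]);n=np.array([.971,-.24,0]);w=np.array([.24,.971,0])
for k in(.0275,.042):
  for j in(-.011,.011):
    print((proj('scene',T+k*n+j*w+[0,0,.008])-[265,90])*4)
B=np.array([.543,.2195,.228])
for a in(-.007,.007):
  for j in(-.025,.025): print((proj('scene',B+a*n+j*w)-[265,90])*4)"
```

```text
[252.60589958 171.7957714 ]
[302.16729916 192.5088775 ]
[236.49463538 192.9207058 ]
[286.47312202 214.18668302]
[238.58892269 209.51278822]
[340.37280167 253.25635962]
[224.5453825  228.13763273]
[327.07860346 272.8929675 ]
```

The crop shows the gripper above the long board: finger at (275,190), board top corners at (240,215)-(335,270), matching the projections. Descend and grip.

jog_arm(
  turn=[
    [0,0,0],
    [0,0,0],
    [0,0,0],
    [0,0,0],
    [0,0,0],
    [0,0,0],
    [0,0,0],
    [0,0,0],
    [0,0,0],
    [0,0,0],
    [0,0,0],
    [0,0,0],
  ],
  delta_pos=[
    [0,0,0.02],
    [0,0,0.02],
    [0,0,0.02],
    [0,0,0.02],
    [0,0,0.019],
    [0,0,0],
    [0,0,0],
    [0,0,0],
    [0,0,0],
    [0,0,0],
    [0,0,0],
    [0,0,0],
  ],
  gripper=[0.055,0.055,0.055,0.055,0.055,0.055,0.01,0.01,0.01,0.01,0.01,0.01],
)

```text
time: 4.12
tool_pos: [0.5442, 0.2182, 0.1825]
tcp_rot: [2.472, 1.936, 0.005]
wrist_force: [-0.5, 0.3, 6.0]
width: 0.15
grip_force: 59.6
```

jog_arm(
  turn=[
    [0,0,0],
    [0,0,0],
    [0,0,0],
    [0,0,0],
    [0,0,0],
    [0,0,0],
    [0,0,0],
    [0,0,0],
    [0,0,0],
    [0,0,0],
    [0,0,0],
    [0,0,0],
  ],
  delta_pos=[
    [0,0,-0.005],
    [0,0,-0.01],
    [0,0,-0.012],
    [0,0,-0.012],
    [0,0,-0.012],
    [0,0,-0.02],
    [0,0,-0.02],
    [0,0,-0.02],
    [0,0,-0.02],
    [0,0,-0.02],
    [0,0,-0.01],
    [0,0,0],
  ],
  gripper=[0.01,0.01,0.01,0.01,0.01,0.01,0.01,0.01,0.01,0.01,0.01,0.01],
)

```text
time: 5.12
tool_pos: [0.5445, 0.2185, 0.3458]
tcp_rot: [2.471, 1.936, 0.011]
wrist_force: [0.2, 0.3, -1.1]
width: 0.16
grip_force: 58.6
```

```bash
python3 -c "
from h import *
s=read_state();print(s['tool_pos'],s['wrist_force'],s['width'],s['grip_force'])
a=vision.read_camera('scene')[:,:,::-1];b=vision.read_camera('top')[:,:,::-1]
o=np.zeros((600,800,3),np.uint8);o[:,:400]=cv2.resize(a[60:270,240:380],(400,600),interpolation=cv2.INTER_CUBIC);o[:480,400:]=cv2.resize(b[105:225,95:195],(400,480),interpolation=cv2.INTER_CUBIC)
cv2.imwrite('pics/lift.png',o)"
```

```text
[0.54453145 0.21850158 0.34581609] [ 0.2117877   0.28038219 -1.06346748] 0.15993042656229317 58.56259346008301
```

View pics/lift.png

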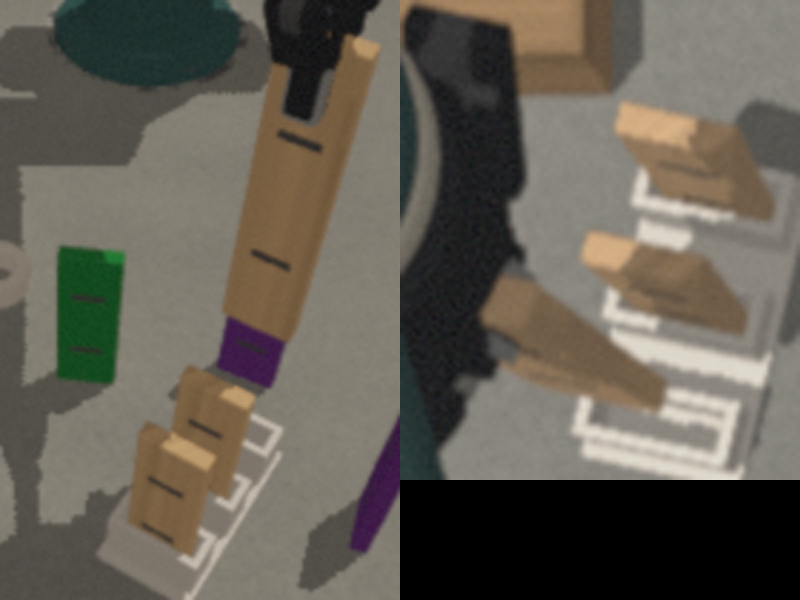

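The board is held straight in the jaws, its foot clear of the rack at crop (260,335), and both short boards still stand. Move over to the stand, yawing first.

jog_arm(
  turn=[
    [0,0,-0.103],
    [0,0,-0.103],
    [0,0,-0.103],
    [0,0,-0.103],
    [0,0,-0.103],
    [0,0,0],
    [0,0,0],
    [0,0,0],
    [0,0,0],
    [0,0,0],
    [0,0,0],
    [0,0,0],
    [0,0,0],
    [0,0,0],
    [0,0,0],
    [0,0,0],
    [0,0,0],
    [0,0,0],
    [0,0,0],
  ],
  delta_pos=[
    [0,0,0],
    [0,0,0],
    [0,0,0],
    [0,0,0],
    [0,0,0],
    [-0.015,-0.003,0],
    [-0.03,-0.007,0],
    [-0.035,-0.008,0],
    [-0.035,-0.008,0],
    [-0.035,-0.008,0],
    [-0.035,-0.008,0],
    [-0.035,-0.008,0],
    [-0.035,-0.008,0],
    [-0.035,-0.008,0],
    [-0.035,-0.008,0],
    [-0.03,-0.007,0],
    [-0.02,-0.004,0],
    [-0.003,0,0],
    [0,0,0],
  ],
  gripper=[0.01,0.01,0.01,0.01,0.01,0.01,0.01,0.01,0.01,0.01,0.01,0.01,0.01,0.01,0.01,0.01,0.01,0.01,0.01],
)

```text
time: 6.8
tool_pos: [0.5622, -0.1701, 0.3389]
tcp_rot: [-1.899, -2.498, 0.002]
wrist_force: [-0.1, 0.1, -1.6]
width: 0.16
grip_force: 58.6
```

```bash
python3 -c "
from h import *
to((.565,-.1684,.30),(.963,.269),-.384)"
```

```text
t 6.8 pos [ 0.5622 -0.1701  0.3389] F [-0.1  0.1 -1.6] w 0.0136 grip 58.585145473480225
shift [0.0008 0.0033 0.0389] turn [-0.3871 -0.0019 -0.0024]
```

Tilt 22° in place, then lower along world z in the tilted frame (down = −0.375 y, +0.927 z per unit).

jog_arm(
  turn=[
    [0,0,0],
    [0,0,0],
    [-0.077,0,0],
    [-0.077,0,0],
    [-0.077,0,0],
    [-0.077,0,0],
    [-0.077,0,0],
    [0,0,0],
    [0,0,0],
  ],
  delta_pos=[
    [0,0.002,0.02],
    [0,0.001,0.019],
    [0,0,0],
    [0,0,0],
    [0,0,0],
    [0,0,0],
    [0,0,0],
    [0,0,0],
    [0,0,0],
  ],
  gripper=[0.01,0.01,0.01,0.01,0.01,0.01,0.01,0.01,0.01],
)

```text
time: 7.55
tool_pos: [0.5644, -0.167, 0.3009]
tcp_rot: [1.741, 2.293, 0.445]
wrist_force: [-0.7, 0.1, -0.4]
width: 0.148
grip_force: 59.6
```

```bash
python3 -c "
from h import *
to((.565,-.1684,.20),(.963,.269),-.384)
a=vision.read_camera('scene')[:,:,::-1];b=vision.read_camera('top')[:,:,::-1]
o=np.zeros((600,800,3),np.uint8);o[:,:400]=cv2.resize(a[50:230,90:210],(400,600),interpolation=cv2.INTER_CUBIC);o[:400,400:]=cv2.resize(b[110:230,300:420],(400,400),interpolation=cv2.INTER_CUBIC)
cv2.imwrite('pics/tilt.png',o)"
```

```text
t 7.55 pos [ 0.5644 -0.167   0.3009] F [-0.7  0.1 -0.4] w 0.0126 grip 59.55504655838013
shift [-0.0017 -0.0374  0.0937] turn [-0.0022 -0.0022 -0.0004]
```

View pics/tilt.png

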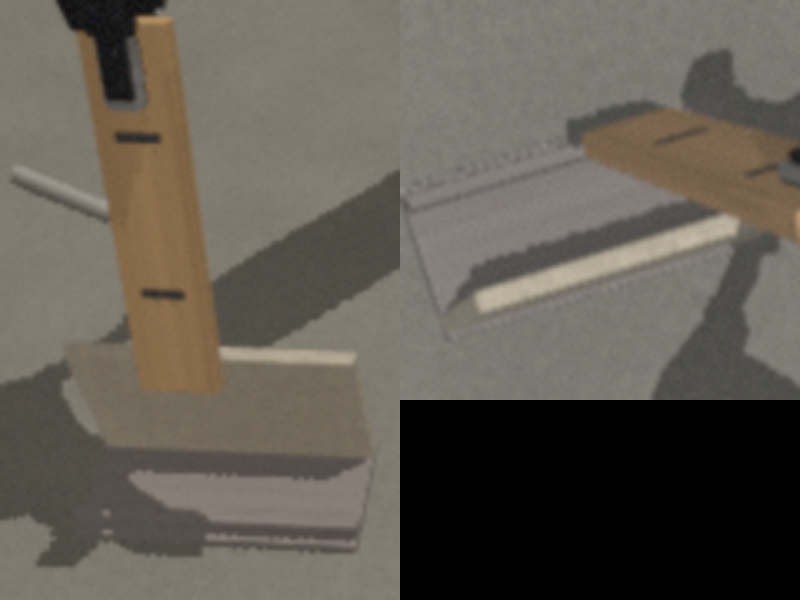

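The picture shows the board tilted over the tray, foot at crop (180,390) in scene and (590,145) in top. I compare that with the predicted foot.

```bash
python3 -c "
from h import *
s=read_state();R=Ro.from_rotvec(s['tcp_rot']).as_matrix();F=s['tool_pos']+.1745*R[:,2];print('foot',F.round(4))
for n,o in(('scene',(90,50)),('top',(300,110))):
  for y in(-.007,.007):
    for x in(-.025,.025): print(n,(x,y),((proj(n,F+R@[x,y,0])-o)*3.333).round(0))
"
```

```text
foot [ 0.629  -0.1497  0.1405]
scene (-0.025, -0.007) [142. 379.]
scene (0.025, -0.007) [220. 382.]
scene (-0.025, 0.007) [134. 389.]
scene (0.025, 0.007) [213. 392.]
top (-0.025, -0.007) [279. 125.]
top (0.025, -0.007) [187. 153.]
top (-0.025, 0.007) [274.  99.]
top (0.025, 0.007) [182. 126.]
```

jog_arm(
  turn=[
    [0,0,0],
    [0,0,0],
    [0,0,0],
    [0,0,0],
    [0,0,0],
    [0,0,0],
    [0,0,0],
    [0,0,0],
    [0,0,0],
  ],
  delta_pos=[
    [0,-0.0072,0.0178],
    [0,-0.0072,0.0178],
    [0,-0.0072,0.0178],
    [0,-0.0072,0.0178],
    [0,-0.0072,0.0178],
    [0,-0.0036,0.009],
    [0,-0.0036,0.009],
    [0,0,0],
    [0,0,0],
  ],
  gripper=[0.01,0.01,0.01,0.01,0.01,0.01,0.01,0.01,0.01],
)

```text
time: 8.4
tool_pos: [0.5666, -0.168, 0.187]
tcp_rot: [1.737, 2.292, 0.447]
wrist_force: [1.2, 0.4, -1.3]
width: 0.159
grip_force: 59.4
```

jog_arm(
  turn=[
    [0,0,0],
    [0,0,0],
    [0,0,0],
    [0,0,0],
  ],
  delta_pos=[
    [0,-0.0011,0.0028],
    [0,-0.0011,0.0028],
    [0,-0.0011,0.0028],
    [0,0,0],
  ],
  gripper=[0.01,0.01,0.01,0.01],
)

```text
time: 8.73
tool_pos: [0.566, -0.1681, 0.1777]
tcp_rot: [1.738, 2.291, 0.446]
wrist_force: [0.8, 0.5, -1.5]
width: 0.155
grip_force: 59.5
```

Nominal contact is at z≈0.172. Creep down 2 mm at a time.

jog_arm(
  turn=[
    [0,0,0],
    [0,0,0],
    [0,0,0],
  ],
  delta_pos=[
    [0,-0.0008,0.0019],
    [0,-0.0008,0.0019],
    [0,0,0],
  ],
  gripper=[0.01,0.01,0.01],
)

```text
time: 8.98
tool_pos: [0.5658, -0.1681, 0.1733]
tcp_rot: [1.738, 2.291, 0.446]
wrist_force: [0.8, 0.7, -1.4]
width: 0.153
grip_force: 59.5
```

jog_arm(
  turn=[
    [0,0,0],
    [0,0,0],
  ],
  delta_pos=[
    [0,-0.0008,0.0019],
    [0,0,0],
  ],
  gripper=[0.01,0.01],
)

```text
time: 9.15
tool_pos: [0.5667, -0.1686, 0.1724]
tcp_rot: [1.737, 2.29, 0.447]
wrist_force: [-0.5, -0.6, -0.1]
width: 0.156
grip_force: 59.7
```

jog_arm(
  turn=[
    [0,0,0],
    [0,0,0],
  ],
  delta_pos=[
    [0,-0.0008,0.0019],
    [0,0,0],
  ],
  gripper=[0.01,0.01],
)

```text
time: 9.32
tool_pos: [0.5678, -0.1694, 0.1721]
tcp_rot: [1.735, 2.287, 0.447]
wrist_force: [0.1, -1.9, 4.2]
width: 0.157
grip_force: 60.3
```

jog_arm(
  turn=[
    [0,0,0],
    [0,0,0],
  ],
  delta_pos=[
    [0,-0.0004,0.0009],
    [0,0,0],
  ],
  gripper=[0.01,0.01],
)

```text
time: 9.48
tool_pos: [0.5681, -0.1697, 0.1721]
tcp_rot: [1.734, 2.286, 0.447]
wrist_force: [-3.1, -1.4, 9.0]
width: 0.157
grip_force: 61.2
```

Floor touched. Unload slightly, then slide forward to the lip.

jog_arm(
  turn=[
    [0,0,0],
    [0,0,0],
    [0,0,0],
  ],
  delta_pos=[
    [0,0.0022,0],
    [0,0.0019,0.0008],
    [0,0,0],
  ],
  gripper=[0.01,0.01,0.01],
)

```text
time: 9.73
tool_pos: [0.5707, -0.1689, 0.1728]
tcp_rot: [1.733, 2.29, 0.443]
wrist_force: [-11.4, -4.0, 14.7]
width: 0.152
grip_force: 62.4
```

jog_arm(
  turn=[
    [0,0,0],
    [0,0,0],
  ],
  delta_pos=[
    [0,0.0019,0.0008],
    [0,0,0],
  ],
  gripper=[0.01,0.01],
)

```text
time: 9.9
tool_pos: [0.5719, -0.1687, 0.1732]
tcp_rot: [1.732, 2.292, 0.442]
wrist_force: [-18.1, -5.0, 20.7]
width: 0.154
grip_force: 64.2
```

jog_arm(
  turn=[
    [0,0,0],
    [0,0,0],
  ],
  delta_pos=[
    [0,-0.0012,-0.0014],
    [0,0,0],
  ],
  gripper=[0.01,0.01],
)

```text
time: 10.07
tool_pos: [0.5705, -0.1689, 0.1727]
tcp_rot: [1.734, 2.29, 0.443]
wrist_force: [-9.3, -4.0, 11.2]
width: 0.153
grip_force: 61.5
```

```bash
python3 -c "
from h import *
s=read_state();R=Ro.from_rotvec(s['tcp_rot']).as_matrix();F=s['tool_pos']+.1745*R[:,2];S=np.array([.638,-.148,.008]);d=F-S;print('foot in stand',d@[.963,.269,0],d@[-.269,.963,0],d[2],'tilt',np.degrees(np.arccos(-R[2,2])),s['wrist_force'])
a=vision.read_camera('scene')[:,:,::-1];b=vision.read_camera('top')[:,:,::-1]
cv2.imwrite('pl_top.png',b)
o=np.zeros((600,800,3),np.uint8);o[:,:400]=cv2.resize(a[100:226,110:194],(400,600),interpolation=cv2.INTER_CUBIC);o[:400,400:]=cv2.resize(b[120:220,330:430],(400,400),interpolation=cv2.INTER_CUBIC)
cv2.imwrite('pics/place.png',o)"
```

```text
foot in stand -0.0049674800397234075 -0.002532925595565391 0.0030622637628641494 tilt 22.0942035870278 [-9.34357334 -3.97392601 11.20103752]
```

View pics/place.png

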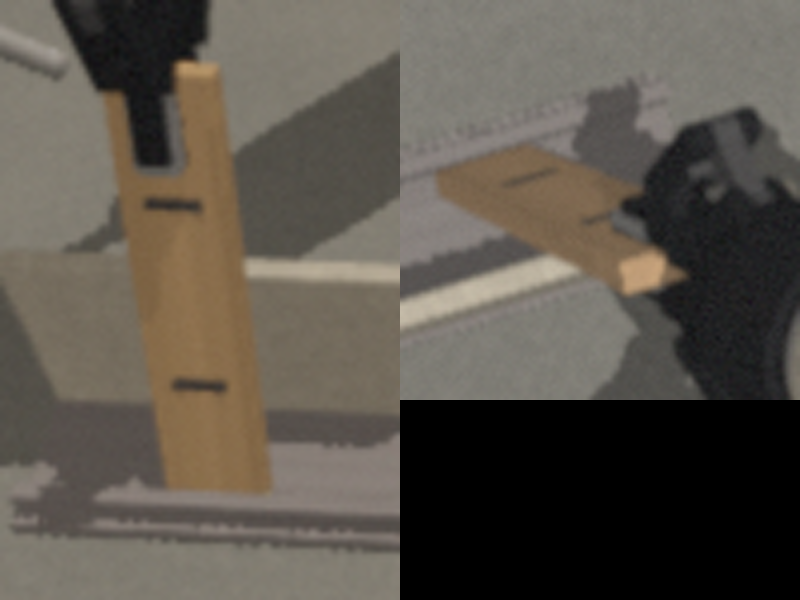

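The foot is behind the lip edge (crop (215,490)) and touching it in both views. Now lean back about the foot until the plate edge is felt.

jog_arm(
  turn=[
    [-0.015,0,0],
    [-0.015,0,0],
    [-0.015,0,0],
    [0,0,0],
  ],
  delta_pos=[
    [0,-0.0026,0],
    [0,-0.0026,0],
    [0,-0.0026,0],
    [0,0,0],
  ],
  gripper=[0.01,0.01,0.01,0.01],
)

```text
time: 10.5
tool_pos: [0.5634, -0.171, 0.1698]
tcp_rot: [1.713, 2.261, 0.492]
wrist_force: [-10.8, -4.0, 11.6]
width: 0.159
grip_force: 61.7
```

jog_arm(
  turn=[
    [-0.01,0,0],
    [0,0,0],
  ],
  delta_pos=[
    [0,-0.0018,0],
    [0,0,0],
  ],
  gripper=[0.01,0.01],
)

```text
time: 10.67
tool_pos: [0.562, -0.1714, 0.1692]
tcp_rot: [1.708, 2.255, 0.502]
wrist_force: [-11.1, -3.7, 13.7]
width: 0.158
grip_force: 61.9
```

jog_arm(
  turn=[
    [-0.01,0,0],
    [0,0,0],
  ],
  delta_pos=[
    [0,-0.0018,-0.0003],
    [0,0,0],
  ],
  gripper=[0.01,0.01],
)

```text
time: 10.83
tool_pos: [0.5604, -0.1718, 0.1685]
tcp_rot: [1.703, 2.249, 0.512]
wrist_force: [-10.1, -3.4, 12.8]
width: 0.158
grip_force: 61.7
```

jog_arm(
  turn=[
    [-0.006,0,0],
    [0,0,0],
  ],
  delta_pos=[
    [0,-0.0011,-0.0003],
    [0,0,0],
  ],
  gripper=[0.01,0.01],
)

```text
time: 11.0
tool_pos: [0.5594, -0.172, 0.1681]
tcp_rot: [1.7, 2.245, 0.518]
wrist_force: [-9.1, -4.4, 10.9]
width: 0.155
grip_force: 61.5
```

```bash
python3 -c "
from h import *
s=read_state();R=Ro.from_rotvec(s['tcp_rot']).as_matrix();F=s['tool_pos']+.1745*R[:,2];S=np.array([.638,-.148,.008]);d=F-S;print('foot in stand',d@[.963,.269,0],d[2],'tilt',np.degrees(np.arccos(-R[2,2])),s['wrist_force'],s['torque'], R.round(3).tolist())"
```

```text
foot in stand -0.005147993170458685 0.003526839830288321 tilt 26.195846120014277 [-9.10052528 -4.35570623 10.92662192] [-0.64841984  1.62604384 -0.00921979] [[-0.27, 0.863, 0.426], [0.963, 0.244, 0.115], [-0.004, 0.441, -0.897]]
```

jog_arm(
  turn=[
    [-0.008,0,0],
    [0,0,0],
  ],
  delta_pos=[
    [0,-0.0014,-0.0003],
    [0,0,0],
  ],
  gripper=[0.01,0.01],
)

```text
time: 11.17
tool_pos: [0.5584, -0.1722, 0.1677]
tcp_rot: [1.696, 2.239, 0.527]
wrist_force: [-5.5, -2.8, 8.8]
width: 0.157
grip_force: 61.0
```

jog_arm(
  turn=[
    [-0.008,0,0],
    [0,0,0],
  ],
  delta_pos=[
    [0,-0.0014,-0.0003],
    [0,0,0],
  ],
  gripper=[0.01,0.01],
)

```text
time: 11.33
tool_pos: [0.5581, -0.1724, 0.1677]
tcp_rot: [1.692, 2.232, 0.537]
wrist_force: [1.9, -0.7, 5.9]
width: 0.159
grip_force: 61.9
```

Plate contact felt, with forces now nearly balanced. Release gently, then withdraw along the board axis.

jog_arm(
  turn=[
    [0,0,0],
    [0,0,0],
    [0,0,0],
    [0,0,0],
    [0,0,0],
    [0,0,0],
    [0,0,0],
    [0,0,0],
  ],
  delta_pos=[
    [0,0,0],
    [0,0,0],
    [0,0,0],
    [0,0,0],
    [0,0,0],
    [0,0,0],
    [0,0,0],
    [0,0,0],
  ],
  gripper=[0.01,0.018,0.02,0.024,0.03,0.036,0.04,0.04],
  grip_force=20,
)

```text
time: 12.0
tool_pos: [0.5564, -0.1708, 0.1648]
tcp_rot: [1.697, 2.237, 0.538]
wrist_force: [-0.3, 0.0, 0.1]
width: 0.469
grip_force: 0.0
```

jog_arm(
  turn=[
    [0,0,0],
    [0,0,0],
    [0,0,0],
    [0,0,0],
    [0,0,0],
    [0,0,0],
    [0,0,0],
    [0,0,0],
    [0,0,0],
    [0,0,0],
    [0,0,0],
  ],
  delta_pos=[
    [0,0,-0.008],
    [0,0,-0.012],
    [0,0,-0.015],
    [0,0,-0.015],
    [0,0,-0.02],
    [0,0,-0.02],
    [0,0,-0.02],
    [0,0,-0.02],
    [0,0,-0.02],
    [0,0,-0.01],
    [0,0,0],
  ],
  gripper=[0.04,0.04,0.04,0.04,0.04,0.04,0.04,0.04,0.04,0.04,0.04],
)

```text
time: 12.92
tool_pos: [0.4869, -0.1919, 0.3118]
tcp_rot: [1.692, 2.231, 0.536]
wrist_force: [0.6, -0.9, 0.8]
width: 0.472
grip_force: 0.0
```

```bash
python3 -c "
from h import *
a=vision.read_camera('scene')[:,:,::-1];b=vision.read_camera('top')[:,:,::-1]
o=np.zeros((600,800,3),np.uint8);o[:,:400]=cv2.resize(a[100:226,110:194],(400,600),interpolation=cv2.INTER_CUBIC);o[:300,400:]=cv2.resize(b[120:220,330:430],(400,300),interpolation=cv2.INTER_CUBIC);o[300:,400:]=cv2.resize(a[90:290,230:363],(400,300),interpolation=cv2.INTER_AREA)
cv2.imwrite('pics/final.png',o)"
```

```text
(no output)
```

View pics/final.png

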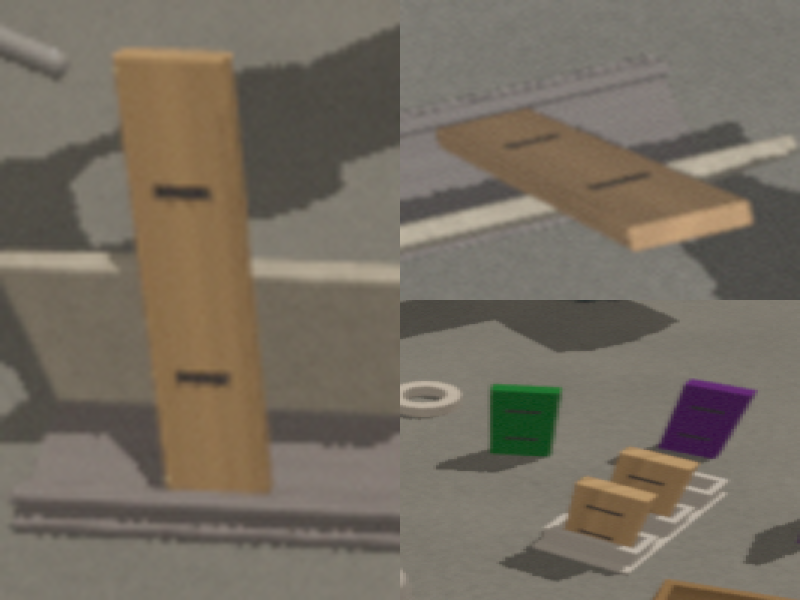

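The board leans on the plate edge (crop (200,265)) with its foot at the lip (215,490). The gripper is clear and both short boards stand in the rack. Handing in.

```bash
python3 -c "
from h import *
print(ticket.finish_job())"
```

```text
the job is handed in; nothing more can be done
None
```

The job is handed in: the long board leans in the drying stand with its foot against the lip and its face on the splash plate, released at about 12 s, and both short boards still stand in the rack.

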